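# Close the bench caliper on a brass meter body

### The arm

A 6-joint arm with a two-finger parallel gripper is mounted at the origin on the work surface. World frame = base frame: x ahead of the robot, y to its left, z up, the work surface at z = 0. Lengths are in mm, angles in rad, forces in N, time in s.
With the tool pointing down it reaches from about 275 to 750 mm from the base axis. Payload 10.2 kg.
Tool frame: the origin (TCP) lies between the finger pads; the fingertips stand 11 mm ahead of it and the grasp point (between the pads) lies 8 mm behind it (ctrl.nose_length is the distance from the TCP to the fingertips, in mm); x points along the fingers, y is the direction in which the jaws open and shut, and the axes are right-handed (so a half turn about x gives the same grasp; the last joint's range is limited). The gripper opens to 85 mm and grips with 20 to 120 N. Pads are 22 mm wide; open, the fingers measure 114 mm over their backs; the gripper's body (76 mm by 85 mm) begins 54 mm behind the grasp point. The pads swing forward as they close: fully open they stand 13 mm farther back than shut.
Start: joints at [-1.529, 0.313, 1.498, -0, 1.331, -0.223], TCP at [137.388, -506.711, 203.294] pointing down, gripper open.
Joint ranges: [-2.94, 2.94], [-0.97, 2.17], [0.19, 2.56], [-1.23, 4.37], [0.02, 3.11], [-2.88, 2.88]. Speed limits (rad/s): [2.39, 2.39, 3.01, 3.14, 3.14, 3.14].

### API

Orientations are given as a unit quaternion [w, x, y, z].
In Python, from rig import ctrl, capture, ticket gives the robot as it stands.
- The arm moves only by the tool step_arm, never from a script. Its argument "commands" is a list of rows, each a list of 2 entries, a list of its own where there are three numbers: the shift along the world's x, y, z normalised to -1 to 1, where 1 is 0.04 m, then the turn about the world's z normalised to -1 to 1, where 1 is 180 degrees. A call has 1 to 5 rows; each row shifts and turns the commanded pose from where the row before left it; what a row does not reach is not made up. A row lasts 1/10 s, in which the tool goes at most 50 mm and 8.59 degrees, less where a joint would pass 70% of its speed; a pose out of reach is approached as far as the arm can. A call with a number of a shift or a turn outside -1 to 1 is refused whole. A call with a gripper value outside its range is refused whole. "gripper" is the closure, from -1 (fully open) to 1 (shut), so that 0 is half open, set as the call begins (left out, the last holds). The fingers move at their own pace and stop on an object; "force" is the grip in N (left out, the last holds). Time passes only in rows, so rows that do not move let the fingers close. It gives the time, the measured TCP pose, the force and the opening at its end, in the units of the state.
- ctrl.sense(): the state, without advancing time (a new reading comes with each control period).
- capture(name): name is "scene" or "side" or "wrist"; returns a dict with "image" (480x640x3 uint8, blue, green, red), "fov_y" (degrees; the focal length in pixels is half the picture's height over the tangent of half this angle, whatever the lens; pixels are square), "cx", "cy" (the principal point, pixels), "origin" and "orientation" of the camera in the world. Camera axes: x right, y down, z forward; pixel columns grow to the right and rows downward; lengths in mm; the calibration is good to about 2 mm. A picture is of the moment at which its call begins. There is no depth.
- ticket.finish_job(): hands the job in, once; it reports no verdict.
The state is a dict: "time_s": time; "joints": joint angles; "dq": joint speeds; "tau": joint torques, N m; "eef_pos": TCP position; "ee_rot": TCP orientation; "force": force on the tool from outside, world axes, zero at the start; "wrist_torque": the same for the moment, N m; "grip_width": opening from 0.0 (shut) to 1.0 (fully open).
Only numpy, scipy, OpenCV 4.12 (cv2) and the standard library are available. Lean on these libraries where they do the work, as an engineer would, in place of code of your own. Each camera call takes 0.05 s, during which the arm holds its last target.

### The job

Take the longer of the two brass water-meter bodies standing on the bench (not those in the bins) and set it down gently on the bed of the bench caliper gauge, upright, between the two jaws and in line with them, so that its two pipe stubs face the jaws squarely, and let go of it. Then push the sliding jaw shut on it until the dial needle stands between the two heavy marks, never running far past the second mark, and leave it so, with the needle holding there. Leave the shorter body and the nut where they are.

Things in the scene. Friction and masses are not known exactly. Their poses are not given: they have to be found in the camera images.
- gauge: Fixed bench caliper gauge: steel base 325 x 84 x 20 mm, x = -170 to 155. Origin: on the bench under the bed's middle; the flat bed is 20 mm up. x runs along the bed from the sliding jaw to the sprung jaw (closing direction), z up. A green housing 60 mm wide at x = 82 to 138 mm carries a face-up dial, 100 mm across, centre x = 118 mm, 82 mm above the bench.
- jaw (a joint): Travel of the sliding jaw in m: 0 fully open (face at gauge x = -105 mm), grows as it closes, stop at 0.085. Runs stiffly (about 9 N) and stays where left. A steel carriage 36 mm long, 50 mm wide, flat face to the bed; at its back a green upright push plate 50 mm wide, 8 mm thick, 22 to 84 mm above the bench, with clear space over the base behind it.
- jaw_face (a point): Point on the middle of the sliding jaw's flat face (50 mm wide, from 22 to 66 mm above the bench), 42 mm above the bench, at the height of the stubs of a body on the bed. Axes as the gauge's.
- jaw_back (a point): Point on the middle of the back of the push plate of the sliding jaw, 64 mm above the bench, 36 mm behind the jaw's face: push here along the gauge's +x.
- anvil_face (a point): Point on the middle of the sprung jaw's flat face (50 mm wide, 22 to 66 mm above the bench), 42 mm above the bench; at x = 60 mm in the gauge's frame when not pressed. It gives way along +x against a spring of 1.2 N per mm, up to 8 mm. Axes as the gauge's.
- needle (a joint): Angle of the dial needle in rad, clockwise from above: 0 with the sprung jaw not pressed (needle along the gauge's +y), 0.3 rad for each mm that jaw is pushed in. Two heavy black marks (18 mm long) at 0.6 and 1.5 rad; thin ones at 0 and at the stop, 2.4 rad.
- long_body: The longer brass water-meter body, loose, 0.45 kg: round bowl 60 mm across (6 to 34 mm up) on a 50 mm foot, 52 mm collar on top, 44 mm high in all; two straight round pipe stubs, 24 to 26 mm across, along its x axis at 22 mm height, 110 mm over their ends, both ends alike. Origin: centre of its underside, z up. Grip across the bowl, along its y axis.
- short_body: A shorter meter body, the same but 80 mm long over the stub ends; a bystander. Origin: centre of its underside.
- nut: A hexagonal brass union nut lying flat, about 40 mm across, 16 mm high; a bystander. Origin: centre of its underside.
Things that resemble listed ones, but are neither listed nor needed, are in the scene too. What is shaped like the long_body but green or red is not meant.

How it is judged (in metres and radians):
On the way, in this order (a step that is already met when the one before it is completed fails the run):
1. the longer body stands released on the bed between the jaws, the needle not yet at the first mark (z of long_body in the frame of gauge between 0.016 and 0.024 m and y of long_body in the frame of gauge between -0.025 and 0.025 m and angle between long_body's own z axis and vertical below 0.08 rad and angle between the x axis of long_body and the x axis of gauge, either way round below 0.35 rad and x of long_body in the frame of jaw_face above 0.045 m and x of long_body in the frame of anvil_face below -0.045 m and contact force between the fingers and long_body below 0.1 N and value of joint needle below 0.5 rad), for 0.2 s.
2. the jaw is shut on the body: body held between both jaw faces and the needle between the heavy marks (z of long_body in the frame of gauge between 0.016 and 0.024 m and y of long_body in the frame of gauge between -0.015 and 0.015 m and angle between long_body's own z axis and vertical below 0.08 rad and value of joint needle between 0.6 and 1.5 rad and x of long_body in the frame of jaw_face between 0.052 and 0.058 m and x of long_body in the frame of anvil_face between -0.058 and -0.052 m), for 0.2 s.
At the end, for the whole second after the job is handed in: The longer body stands upright on the bed, at most 15 mm off the gauge's centre line and 0.12 rad out of line, both stub ends against the jaw faces (within 3 mm), and the needle rests between the heavy marks (0.6 to 1.5 rad) (all of step 2 and angle between the x axis of long_body and the x axis of gauge, either way round below 0.12 rad and linear speed of long_body below 0.01 m/s and velocity of joint needle between -0.1 and 0.1 rad/s); the robot touches nothing.
It fails at once if the needle runs far past the second mark (beyond 2.05 rad) (value of joint needle above 2.05 rad).
It fails at once if the longer body is dropped (moves faster than 0.6 m/s while the fingers do not touch it) (linear speed of long_body above 0.6 m/s and contact force between the fingers and long_body below 0.05 N).
It fails at once if the shorter body or the nut is moved more than 20 mm (distance of any of short_body, nut from where it was at the start of the episode above 0.02 m).
It also fails if it takes over 54 s, if anything falls off the work surface, if the arm or the gripper's body presses on something with over 40 N, if the wrist force passes 120 N, or if a joint passes its speed limit or range.

## Working session

There is one attempt and no reset: what is moved stays moved. The work goes in short steps, Python scripts to look and compute and a tool call to move; the robot and the scene stay as the last step left them, time stands still between calls to the robot, and variables do not carry over. Pictures are saved under pics/ and viewed, and the job is handed in when it is done.

Besides the shell and the picture viewer there is one more tool, called as a command line: name --argument value ..., lists and objects as JSON in quotes. step_arm: Moves the arm, as the interface text tells. Its arguments: {"type":"object","properties":{"commands":{"type":"array","items":{"type":"array"}},"gripper":{"type":"number"},"force":{"type":"number"}},"required":["commands"]}

```bash
ls; mkdir -p pics; python3 - <<'E'
from rig import ctrl,capture
import cv2
s=ctrl.sense();print(s)
for n in("scene","side","wrist"):
    c=capture(n);cv2.imwrite(f"pics/{n}0.png",c["image"]);print(n,{k:v for k,v in c.items() if k!="image"})
E
```

```text
pics
{'time_s': 0.0, 'joints': array([-1.52936622e+00,  3.13469626e-01,  1.49847543e+00, -2.53836142e-05,
        1.33098300e+00, -2.23407591e-01]), 'dq': array([-1.44388775e-03,  7.96550668e-04, -6.66456714e-05, -1.64712860e-03,
        4.75343812e-04, -3.64098852e-04]), 'tau': array([-5.80266933e-04, -4.12269115e+01, -2.59738773e+01, -2.72749476e-04,
        4.07656305e-03, -2.33715340e-06]), 'eef_pos': array([ 137.3846872 , -506.38977764,  202.71062145]), 'ee_rot': array([ 0.09289199,  0.70095014,  0.09383394, -0.70088171]), 'force': array([-0.61177271,  0.58696424, -0.39100662]), 'wrist_torque': array([-0.01447567,  0.0274695 ,  0.0422787 ]), 'grip_width': 0.9949306637639949}
scene {'fov_y': 49.17927177880004, 'cx': 323.27348288217274, 'cy': 240.41090947288305, 'origin': array([ 955.12032193, -619.49427285,  842.54178037]), 'orientation': array([-0.315898  ,  0.89848306,  0.28428809, -0.11007692])}
side {'fov_y': 43.40303207967105, 'cx': 323.5660832852926, 'cy': 240.62053195850865, 'origin': array([  493.25637642, -1291.86393547,   934.44703387]), 'orientation': array([-0.45753309,  0.88826678, -0.03546065,  0.01970118])}
wrist {'fov_y': 67.30494992265858, 'cx': 319.2564765018834, 'cy': 240.8368862656467, 'origin': array([ 214.61222009, -486.87545537,  372.3235259 ]), 'orientation': array([ 0.12211867,  0.78437479, -0.60085915, -0.09386962])}
```

View pics/scene0.png

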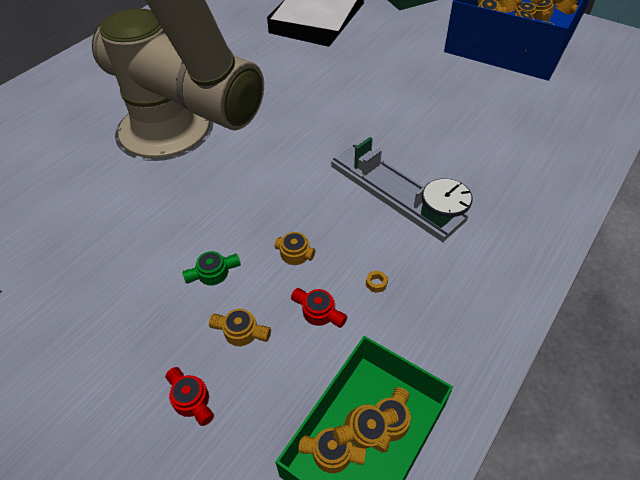

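View pics/side0.png

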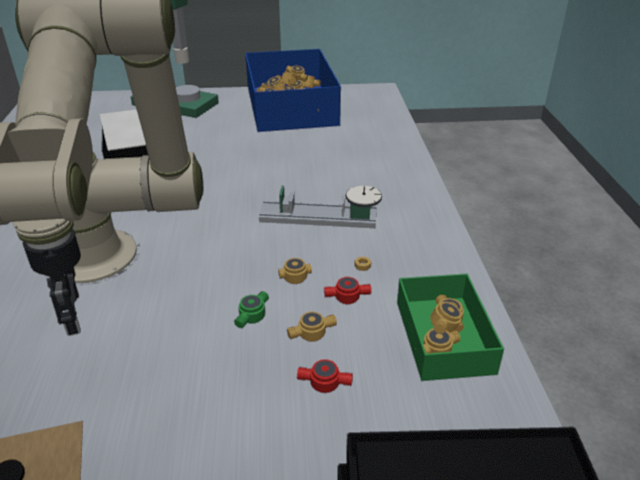

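View pics/wrist0.png

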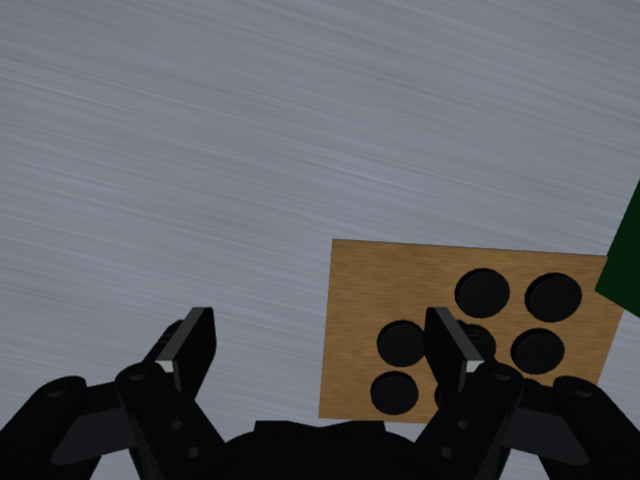

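The longer brass body is at scene (240,327) / side (312,326), the shorter at scene (295,247) and the nut at scene (377,281). The gauge runs along scene (335,162) to (460,225). I'll enlarge these for measuring.

```bash
cat > h.py <<'E'
import numpy as np,cv2
from scipy.spatial.transform import Rotation as R
def cam(c):
    q=c["orientation"];M=R.from_quat([q[1],q[2],q[3],q[0]]).as_matrix()
    f=240/np.tan(np.radians(c["fov_y"])/2)
    return M,np.array(c["origin"]),f,c["cx"],c["cy"]
def ray(c,u,v,z):
    M,o,f,cx,cy=cam(c);d=M@np.array([(u-cx)/f,(v-cy)/f,1]);return o+d*(z-o[2])/d[2]
def proj(c,p):
    M,o,f,cx,cy=cam(c);q=M.T@(np.array(p,float)-o);return np.array([cx+f*q[0]/q[2],cy+f*q[1]/q[2]])
def crop(im,x0,y0,x1,y1,s):
    return cv2.resize(im[y0:y1,x0:x1],None,fx=s,fy=s,interpolation=cv2.INTER_CUBIC)
E
python3 - <<'E'
from h import *
a=cv2.imread("pics/scene0.png");b=cv2.imread("pics/side0.png")
cv2.imwrite("pics/c1.png",crop(a,320,130,480,250,5))
cv2.imwrite("pics/c2.png",crop(b,250,170,390,240,5))
cv2.imwrite("pics/c3.png",np.hstack([crop(a,200,300,280,360,5),crop(b,275,300,355,360,5)]))
E
```

```text
(no output)
```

View pics/c1.png

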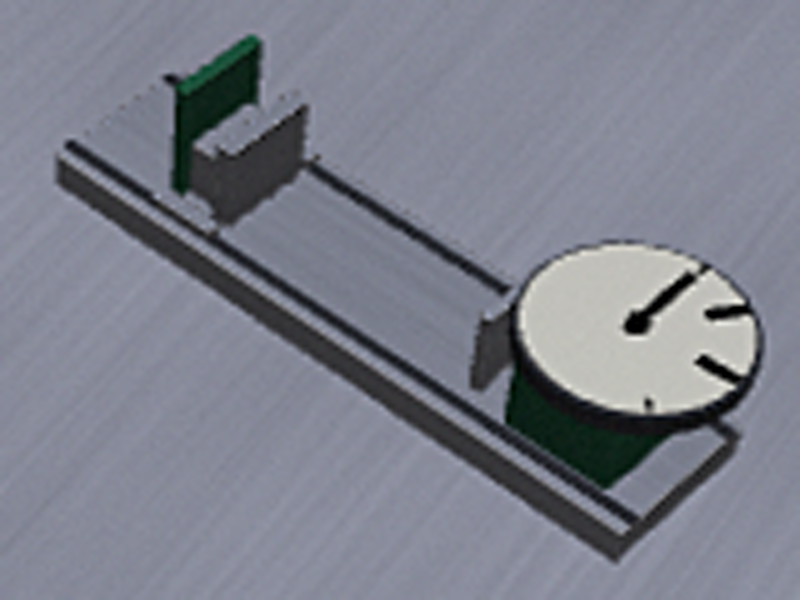

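View pics/c2.png

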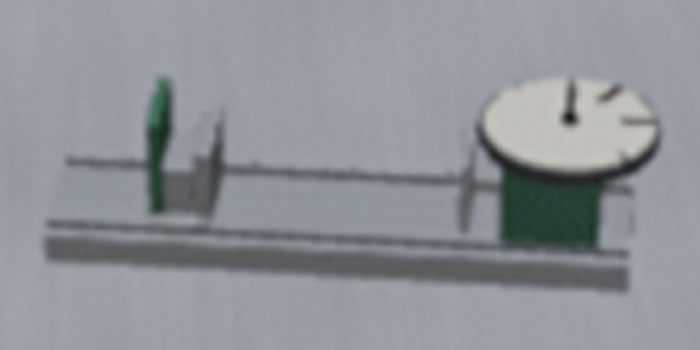

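View pics/c3.png

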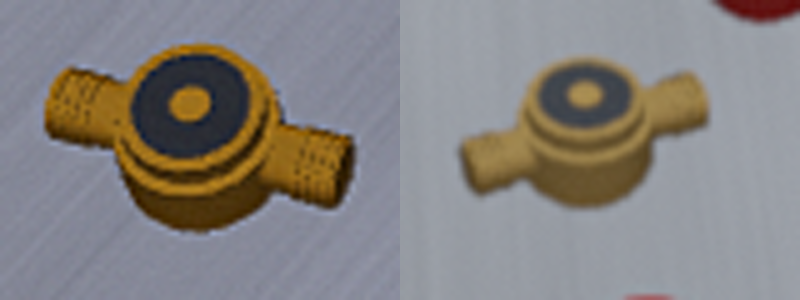

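```bash
python3 - <<'E'
from h import *
from rig import capture,ctrl
from scipy.optimize import least_squares
import pickle
S={n:capture(n) for n in("scene","side")}
pickle.dump({n:{k:v for k,v in c.items() if k!="image"} for n,c in S.items()},open("cams.pkl","wb"))
def px(n,x,y):
    o={"g_scene":(320,130),"g_side":(250,170)}[n];return x/5+o[0]-.4,y/5+o[1]-.4
obs=[("scene",(-170,-42,20),(57,157)),("scene",(155,-42,20),(615,543)),("scene",(155,42,20),(740,437)),("scene",(118,0,83),(637,323)),
("side",(-170,-42,20),(47,237)),("side",(155,-42,20),(628,265)),("side",(155,42,20),(632,190)),("side",(-170,42,20),(66,158)),("side",(118,0,83),(570,118))]
def T(p,g):
    c,s=np.cos(p[2]),np.sin(p[2]);return np.array([p[0]+c*g[0]-s*g[1],p[1]+s*g[0]+c*g[1],g[2]])
for sel in (("scene",),("side",),("scene","side")):
    f=lambda p:np.concatenate([proj(S[n],T(p,g))-px("g_"+n,*u) for n,g,u in obs if n in sel])
    r=least_squares(f,[450,-100,0],x_scale=[10,10,.1]);print(sel,r.x,np.round(r.fun.reshape(-1,2),1).tolist())
# body: collar centre z=44
for n,o,pts in(("scene",(200,300),[(190,103),(62,104),(338,172)]),("side",(275,300),[(185,93),(78,163),(293,104)])):
    P=[ray(S[n],x/5+o[0]-.4,y/5+o[1]-.4,z) for (x,y),z in zip(pts,(44,22,22))]
    print(n,np.round(P,1).tolist(),np.linalg.norm(P[2]-P[1]),np.arctan2(*(P[2]-P[1])[1::-1]),(P[1]+P[2])/2)
E
```

```text
('scene',) [ 6.05703206e+02  1.28795470e+02 -1.88560693e-01] [[-0.4, -0.8], [0.4, -0.3], [0.6, -1.0], [-0.6, 1.9]]
('side',) [ 6.02402778e+02  1.25963711e+02 -1.65475673e-01] [[-1.1, -0.0], [0.6, 0.1], [0.2, -1.3], [0.2, -0.2], [0.1, 1.1]]
('scene', 'side') [ 6.04224749e+02  1.27951200e+02 -1.78141081e-01] [[-1.5, -0.4], [0.2, -0.7], [0.0, -1.6], [-1.1, 1.5], [-0.5, -0.9], [1.0, 0.1], [0.9, -1.3], [1.1, -1.0], [0.6, 1.0]]
scene [[547.8, -331.8, 44.0], [498.9, -350.7, 22.0], [598.2, -315.0, 22.0]] 105.4906796856389 0.3448997398781486 [ 548.55244454 -332.85246724   22.        ]
side [[547.7, -332.3, 44.0], [500.3, -348.8, 22.0], [595.9, -319.3, 22.0]] 99.9883127323424 0.2988399165621271 [ 548.12415262 -334.03536813   22.        ]
```

```bash
python3 - <<'E'
from h import *
from rig import ctrl
s=ctrl.sense();q=s["ee_rot"];M=R.from_quat([q[1],q[2],q[3],q[0]]).as_matrix();print(M.round(3),np.degrees(np.arctan2(M[1,1],M[0,1])),ctrl.nose_length,s["time_s"])
E
```

```text
[[-0.     0.262 -0.965]
 [ 0.001 -0.965 -0.262]
 [-1.    -0.001 -0.   ]] -74.83010297998287 11.0 0.25
```

step_arm --commands '[[[0.93,0.39,0],0.018],[[0.93,0.39,0],0],[[0.93,0.39,0],0],[[0.93,0.39,0],0],[[0.93,0.39,0],0]]' --gripper -1

```text
time_s: 0.75
eef_pos: [324.8, -427.8, 203.3]
ee_rot: [0.113, 0.698, 0.113, -0.698]
force: [0.6, -0.4, 0.4]
grip_width: 1.003
```

step_arm --commands '[[[0.93,0.39,0],0],[[0.93,0.39,0],0],[[0.93,0.39,0],0],[[0.93,0.39,0],0],[[0.93,0.39,0],0]]'

```text
time_s: 1.25
eef_pos: [510.8, -349.8, 203.2]
ee_rot: [-0.113, -0.698, -0.113, 0.698]
force: [-0.2, -0.4, -0.0]
grip_width: 0.999
```

step_arm --commands '[[[0.97,0.43,0],0],[[0,0,0],0],[[0,0,0],0],[[0,0,0],0]]'

```text
time_s: 1.65
eef_pos: [547.5, -334.0, 203.2]
ee_rot: [-0.113, -0.698, -0.113, 0.698]
force: [0.4, -0.7, 0.6]
grip_width: 1.001
```

```bash
python3 - <<'E'
from h import *
from rig import ctrl,capture
s=ctrl.sense();print(s["eef_pos"],s["force"])
c=capture("wrist");cv2.imwrite("pics/w1.png",c["image"])
import pickle;pickle.dump(c,open("w1.pkl","wb"))
E
```

```text
[ 547.4651915  -334.02747336  203.23414923] [ 0.44208518 -0.65002545  0.55087304]
```

View pics/w1.png

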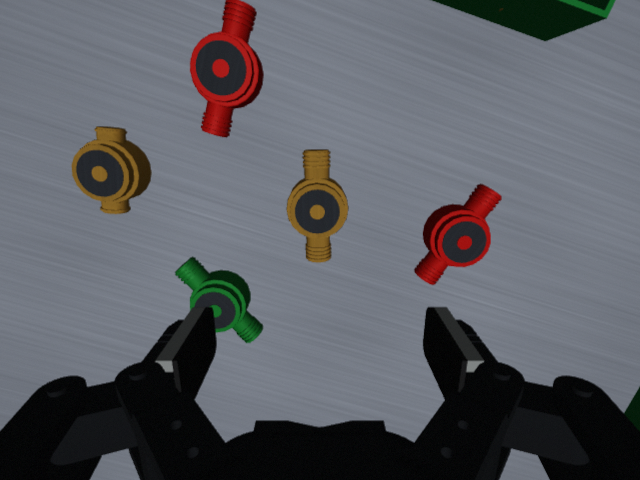

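The long body's cap centre is at (317,212), with stub ends at (316,152) and (318,260), well aligned with the gripper. I'll check it metrically.

```bash
python3 - <<'E'
from h import *
import pickle
c=pickle.load(open("w1.pkl","rb"))
print(ray(c,317,212,44))
a,b=ray(c,316,152,25),ray(c,318.3,260,25);print(a,b,(a+b)/2,np.linalg.norm(a-b),np.degrees(np.arctan2(*(a-b)[1::-1])))
im=c["image"];cv2.imwrite("pics/w1c.png",crop(im,260,130,380,280,4))
E
```

```text
[ 549.75947699 -332.38699347   44.        ]
[ 599.98682774 -314.80128156   25.        ] [ 497.81076504 -350.73710162   25.        ] [ 548.89879639 -332.76919159   25.        ] 108.31126881323132 19.377022222578773
```

View pics/w1c.png

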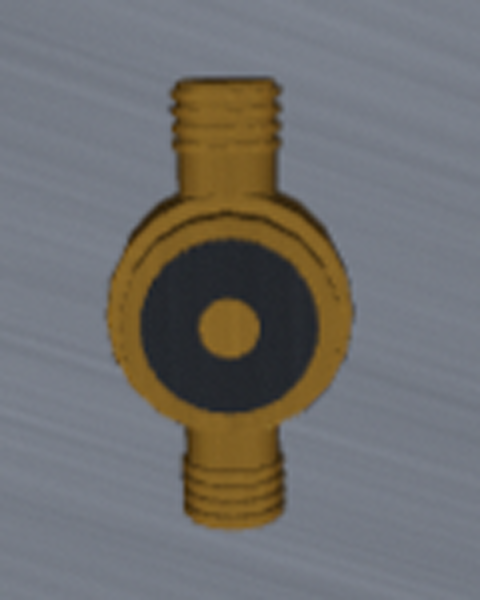

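step_arm --commands '[[[0.04,0.04,-0.9],0.003],[[0,0,-0.9],0],[[0,0,-0.9],0],[[0,0,-0.9],0],[[0,0,0],0]]'

```text
time_s: 2.2
eef_pos: [546.9, -330.9, 54.9]
ee_rot: [-0.113, -0.696, -0.118, 0.7]
force: [-0.8, -0.4, -0.7]
grip_width: 0.997
```

step_arm --commands '[[[0,0,-0.4],0],[[0,0,-0.4],0],[[0,0,-0.27],0],[[0,0,0],0],[[0,0,0],0]]'

```text
time_s: 2.7
eef_pos: [550.1, -332.5, 17.9]
ee_rot: [0.117, 0.698, 0.116, -0.697]
force: [-0.1, -0.1, 0.1]
grip_width: 1.001
```

step_arm --commands '[[[0,0,0],0],[[0,0,0],0],[[0,0,0],0],[[0,0,0],0],[[0,0,0],0]]' --gripper 1 --force 40

```text
time_s: 3.2
eef_pos: [549.8, -331.9, 16.6]
ee_rot: [0.116, 0.697, 0.116, -0.697]
force: [0.4, 0.1, -0.4]
grip_width: 0.142
```

step_arm --commands '[[[0,0,0],0],[[0,0,0],0],[[0,0,0],0],[[0,0,0],0],[[0,0,0],0]]'

```text
time_s: 3.7
eef_pos: [549.8, -331.9, 16.5]
ee_rot: [0.116, 0.697, 0.116, -0.697]
force: [0.6, 0.8, -0.4]
grip_width: 0.0
```

```bash
python3 - <<'E'
from h import *
from rig import ctrl,capture
s=ctrl.sense();print(s["eef_pos"],s["force"],s["grip_width"])
cv2.imwrite("pics/w2.png",capture("wrist")["image"])
E
```

```text
[ 549.79537257 -331.8817902    16.49778787] [ 0.61203201  0.75226522 -0.35104963] 0.00031472598247761323
```

View pics/w2.png

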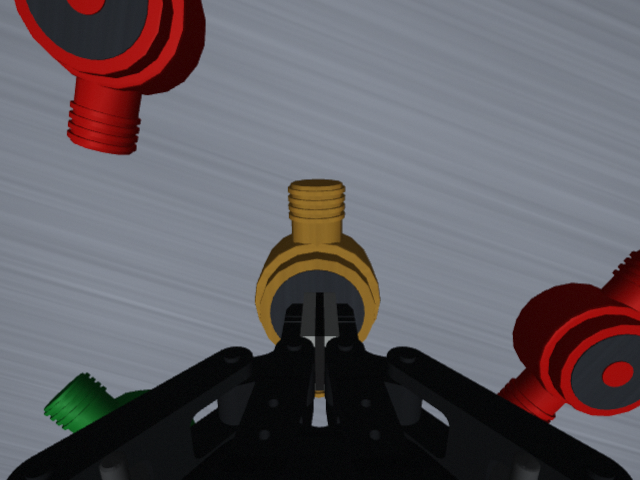

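The gripper shut to 0 on nothing, so the grasp missed: the pads appear to be above or behind the cap. I'll check with the other cameras.

```bash
python3 - <<'E'
from h import *
from rig import ctrl,capture
import pickle
S={n:capture(n) for n in("scene","side","wrist")};pickle.dump(S,open("s2.pkl","wb"))
a=S["scene"]["image"];b=S["side"]["image"]
cv2.imwrite("pics/c4.png",np.hstack([crop(a,180,240,310,380,3),crop(b,255,260,385,400,3)]))
for n in S:print(n,proj(S[n],S[n] is None or ctrl.sense()["eef_pos"]))
print(ctrl.sense()["joints"])
E
```

```text
scene [240.61765887 328.63714375]
side [312.65919453 327.3669359 ]
wrist [316.822273   287.82598303]
[-7.25232782e-01  7.51610136e-01  1.31131157e+00 -2.57883074e-05
  1.07874649e+00  5.14764445e-01]
```

View pics/c4.png

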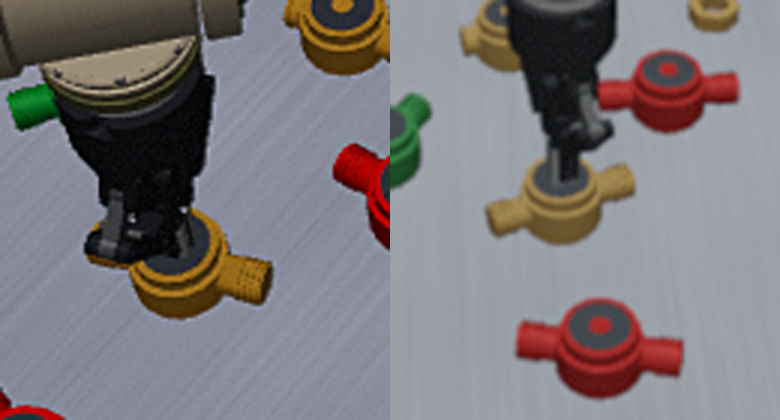

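```bash
python3 - <<'E'
from h import *
import pickle
S=pickle.load(open("s2.pkl","rb"));c=S["wrist"];print(c["origin"])
b=np.array([549,-332.6]);u=np.array([np.cos(.33),np.sin(.33)]);v=np.array([-u[1],u[0]])
P=lambda x,y,z:np.r_[b+x*u+y*v,z]
print("stub",proj(c,P(55,0,22)),"collar centre",proj(c,P(0,0,44)),"bowl",proj(c,P(0,30,30)),proj(c,P(0,-30,30)),"collar",proj(c,P(0,26,44)),proj(c,P(0,-26,44)))
for n in("scene","side"):
  for z in(5,16,44,55): print(n,z,proj(S[n],[549.8,-331.9,z]))
  print("collar",proj(S[n],P(0,0,44)), "stub",proj(S[n],P(55,0,22)))
cs=pickle.load(open("cams.pkl","rb"))
for n in("scene","side"):print(n,"start tip",proj(cs[n],[137,-507,192]),proj(cs[n],[137,-507,230]))
im=c["image"];cv2.imwrite("pics/w2c.png",crop(im,240,170,400,410,2.5))
a=S["scene"]["image"];cv2.imwrite("pics/c5.png",crop(a,200,240,280,360,5))
E
```

```text
[ 625.50645562 -307.23272247  185.99626551]
stub [317.3391532  184.60360751] collar centre [317.4023931  316.42927112] bowl [255.05631175 301.78143228] [379.99199922 301.67061961] collar [258.74262912 316.48214852] [376.05538609 316.37639981]
scene 5 [241.52051505 331.81506754]
scene 16 [240.6661     328.77659949]
scene 44 [238.41951212 320.78729089]
scene 55 [237.50754881 317.54416993]
collar [237.81053623 320.84556815] stub [268.53396632 334.71990245]
side 5 [312.714771   331.18768375]
side 16 [312.67497088 327.52284446]
side 44 [312.57189661 318.0316523 ]
side 55 [312.53069425 314.23769341]
collar [312.22281566 318.27349773] stub [335.32265169 318.86232527]
scene start tip [-31.52931929 226.61307535] [-44.40329563 211.19476194]
side start tip [ 80.59788449 336.66316134] [ 75.40933279 320.47628305]
```

View pics/w2c.png

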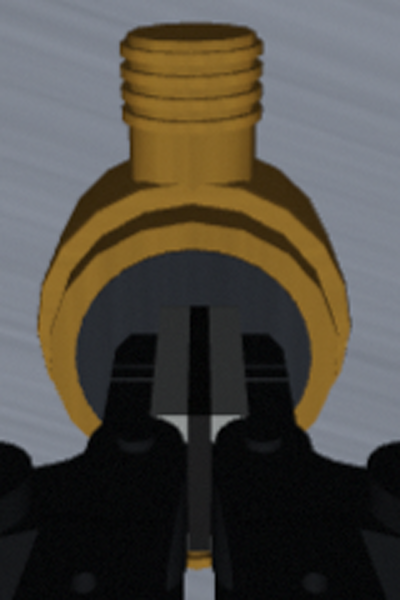

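View pics/c5.png

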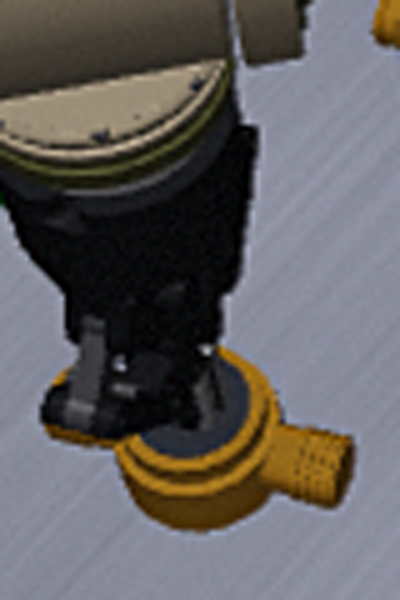

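```bash
python3 - <<'E'
from h import *
import pickle
from rig import ctrl
c=pickle.load(open("w1.pkl","rb"));M,o,f,cx,cy=cam(c)
# tool frame at w1
p=np.array([547.47,-334.03,203.23]);q=[0.113,0.698,0.113,-0.698];T=R.from_quat([q[1],q[2],q[3],q[0]]).as_matrix()
print("cam in tool",T.T@(o-p)); print("cam axes in tool",(T.T@M).round(3))
for a in(-50,-40,-30,-20,-10,0,11):
  for w in(-11,11):
    for y in (42.5,):
      X=p+T@np.array([a,y,w]);print(a,w,proj(c,X).round(),(M.T@(X-o))[2].round())
E
```

```text
cam in tool [-169.47566179    1.28643707  -79.70294688]
cam axes in tool [[-0.    -0.305  0.952]
 [ 1.    -0.002 -0.   ]
 [ 0.002  0.952  0.305]]
-50 -11 [430. 318.] 135.0
-50 11 [425. 368.] 141.0
-40 -11 [422. 305.] 144.0
-40 11 [418. 353.] 151.0
-30 -11 [416. 294.] 154.0
-30 11 [412. 339.] 160.0
-20 -11 [410. 284.] 163.0
-20 11 [407. 327.] 170.0
-10 -11 [405. 276.] 173.0
-10 11 [402. 316.] 180.0
0 -11 [401. 268.] 182.0
0 11 [398. 307.] 189.0
11 -11 [396. 260.] 193.0
11 11 [394. 297.] 200.0
```

Measuring the fingertips in the wrist image: they sit about 28 mm *behind* the reported TCP when shut and about 42 mm when open. The stated geometry has them 11 mm ahead, so the fingers closed just above the cap. The body hasn't moved. I'll redo the grasp about 44 mm lower.

step_arm --commands '[[[0,0,0.5],0],[[0,0,0.5],0],[[0,0,0],0],[[0,0,0],0],[[0,0,0],0]]'

```text
time_s: 4.4
eef_pos: [549.3, -331.5, 55.3]
ee_rot: [-0.116, -0.697, -0.117, 0.698]
force: [-0.5, -1.2, -0.2]
grip_width: 0.002
```

step_arm --commands '[[[0,0,0],0],[[0,0,0],0],[[0,0,0],0],[[0,0,0],0],[[0,0,0],0]]' --gripper -1

```text
time_s: 4.9
eef_pos: [549.8, -331.9, 56.4]
ee_rot: [-0.116, -0.697, -0.116, 0.697]
force: [0.1, 0.5, 0.9]
grip_width: 0.846
```

step_arm --commands '[[[0,0,0],0],[[0,0,0],0],[[0,0,0],0],[[-0.02,-0.02,-0.5],0],[[0,0,-0.5],0]]'

```text
time_s: 5.4
eef_pos: [549.2, -333.0, 16.5]
ee_rot: [0.117, 0.698, 0.116, -0.697]
force: [-0.0, -0.8, -0.3]
grip_width: 1.003
```

step_arm --commands '[[[0,0,-0.3],0],[[0,0,-0.3],0],[[0,0,-0.25],0],[[0,0,0],0],[[0,0,0],0]]'

```text
time_s: 5.9
eef_pos: [549.2, -332.9, -17.1]
ee_rot: [0.117, 0.698, 0.116, -0.697]
force: [-0.1, -0.6, -0.5]
grip_width: 1.0
```

```bash
python3 - <<'E'
from h import *
from rig import ctrl,capture
s=ctrl.sense();print(s["eef_pos"],s["force"],s["grip_width"])
cv2.imwrite("pics/w3.png",capture("wrist")["image"])
b=capture("side")["image"];cv2.imwrite("pics/c6.png",crop(b,255,260,385,400,3))
E
```

```text
[ 549.20450263 -332.89472017  -17.13398714] [-0.09135593 -0.593518   -0.53817844] 1.0001954499017487
```

View pics/w3.png

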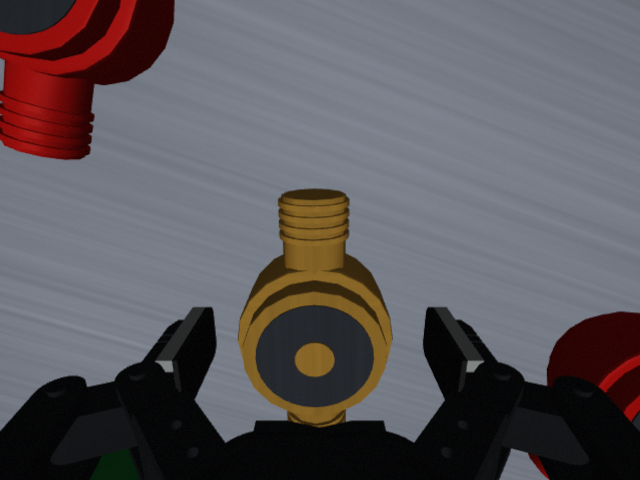

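View pics/c6.png

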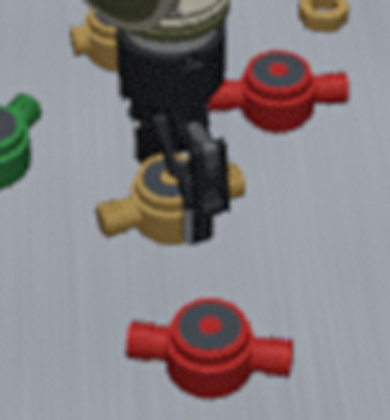

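The open fingers now straddle the bowl (bowl u 239–391, pads at 213 and 426). I'll go 10 mm lower and close.

step_arm --commands '[[[0,0,-0.25],0],[[0,0,0],0],[[0,0,0],0]]'

```text
time_s: 6.3
eef_pos: [548.8, -332.6, -27.9]
ee_rot: [-0.116, -0.697, -0.117, 0.698]
force: [-0.2, 0.5, -0.2]
grip_width: 0.999
```

step_arm --commands '[[[0,0,0],0],[[0,0,0],0],[[0,0,0],0],[[0,0,0],0],[[0,0,0],0]]' --gripper 1 --force 40

```text
time_s: 6.8
eef_pos: [549.2, -332.7, -27.1]
ee_rot: [0.116, 0.698, 0.116, -0.697]
force: [-1.3, 2.0, 5.6]
grip_width: 0.693
```

step_arm --commands '[[[0,0,0],0],[[0,0,0],0]]'

```text
time_s: 7.0
eef_pos: [549.1, -332.7, -27.1]
ee_rot: [0.116, 0.698, 0.116, -0.697]
force: [-0.0, 2.3, 4.8]
grip_width: 0.691
```

```bash
python3 - <<'E'
from h import *
from rig import ctrl,capture
s=ctrl.sense();print(s["eef_pos"],s["force"],s["grip_width"])
cv2.imwrite("pics/w4.png",capture("wrist")["image"])
E
```

```text
[ 549.13003316 -332.69523297  -27.1241119 ] [-0.02236136  2.25108384  4.75837276] 0.6913748664887754
```

View pics/w4.png

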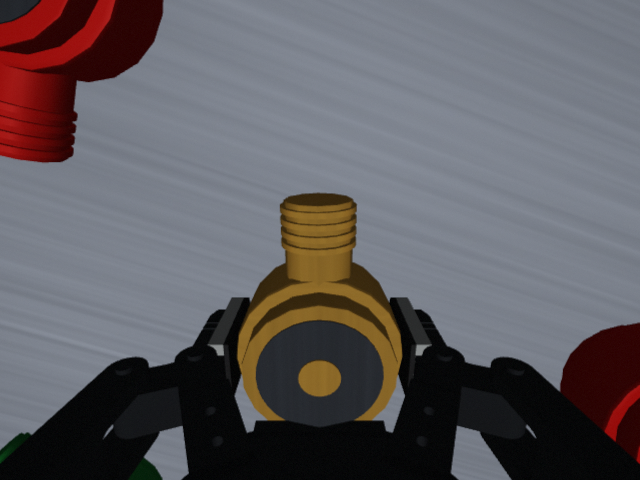

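Gripped at 59 mm, as expected. Now I'll lift.

step_arm --commands '[[[0,0,0.2],0],[[0,0,0.5],0],[[0,0,0.6],0],[[0,0,0.6],0],[[0,0,0.6],0]]'

```text
time_s: 7.55
eef_pos: [548.5, -332.5, 72.9]
ee_rot: [-0.116, -0.697, -0.117, 0.698]
force: [0.5, 0.3, -4.2]
grip_width: 0.691
```

step_arm --commands '[[[0,0.3,0],0],[[0,0.5,0],0],[[0,0.6,0],0],[[0,0.6,0],0],[[0,0.6,0],0]]'

```text
time_s: 8.05
eef_pos: [548.0, -226.5, 70.6]
ee_rot: [-0.116, -0.697, -0.117, 0.698]
force: [1.1, -0.2, -4.2]
grip_width: 0.694
```

```bash
python3 - <<'E'
from h import *
from rig import ctrl,capture
s=ctrl.sense();print(s["eef_pos"],s["force"],s["grip_width"])
b=capture("side")["image"];cv2.imwrite("pics/s5.png",b)
E
```

```text
[ 547.99279189 -226.4877123    70.64785579] [ 1.09698145 -0.16300631 -4.24011709] 0.6935302836312399
```

View pics/s5.png

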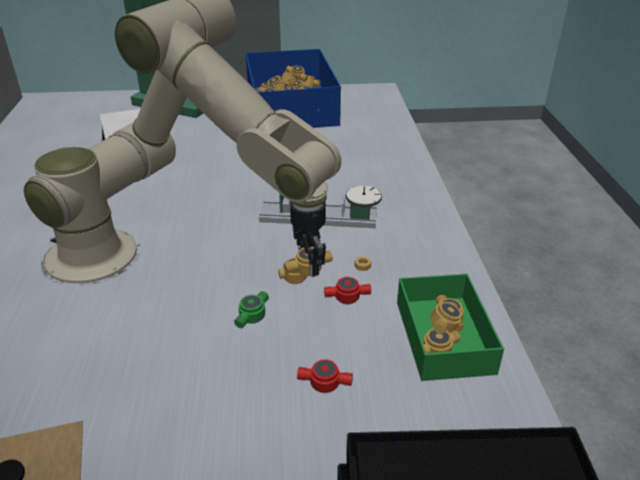

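Body lifted and held (4.2 N, which matches 0.45 kg). I'll go to a look-point short of the gauge, turning to its direction.

step_arm --commands '[[[0.15,0.8,0],-0.032],[[0.15,0.8,0],-0.032],[[0.15,0.8,0],-0.032],[[0.15,0.8,0],-0.032],[[0.15,0.8,0],-0.034]]'

```text
time_s: 8.6
eef_pos: [578.0, -66.6, 70.9]
ee_rot: [0.065, -0.703, 0.064, 0.705]
force: [0.4, -0.2, -4.7]
grip_width: 0.689
```

step_arm --commands '[[[0.15,0.8,0],0],[[0.1,0.6,0],0],[[0,0.4,0],0],[[0,0.2,0],0],[[0,0,0],0]]'

```text
time_s: 9.1
eef_pos: [588.5, 11.8, 71.9]
ee_rot: [0.063, -0.704, 0.063, 0.705]
force: [1.0, -0.7, -3.3]
grip_width: 0.692
```

step_arm --commands '[[[0,0,0],0],[[0,0,0],0]]'

```text
time_s: 9.3
eef_pos: [588.9, 10.3, 72.4]
ee_rot: [0.063, -0.704, 0.063, 0.704]
force: [-0.3, -0.1, -5.0]
grip_width: 0.692
```

```bash
python3 - <<'E'
from h import *
from rig import ctrl,capture
import pickle
s=ctrl.sense();print(s["eef_pos"],s["force"],s["grip_width"],s["joints"])
S={n:capture(n) for n in("wrist","scene","side")};pickle.dump(S,open("s6.pkl","wb"))
cv2.imwrite("pics/w6.png",S["wrist"]["image"])
cv2.imwrite("pics/c6b.png",crop(S["scene"]["image"],300,110,500,260,4))
E
```

```text
[588.94394657  10.25167556  72.40756816] [-0.34205839 -0.08706449 -4.99397126] 0.6920554248276364 [-1.81264136e-01  5.77824806e-01  1.45835970e+00 -1.79743206e-04
  1.10542394e+00  1.56909839e+00]
```

View pics/w6.png

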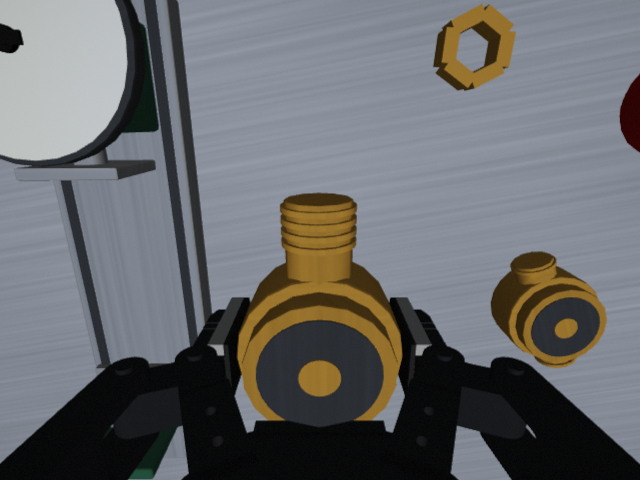

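View pics/c6b.png

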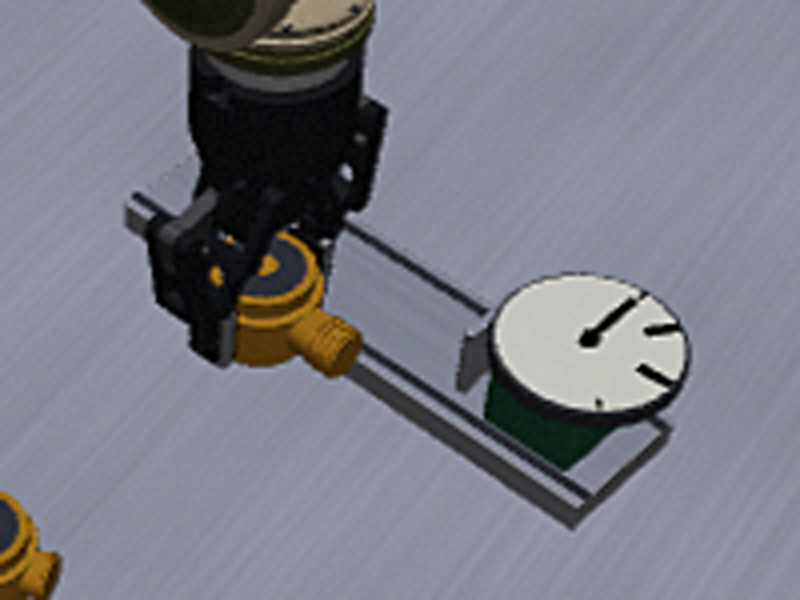

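```bash
python3 - <<'E'
from h import *
import pickle
S=pickle.load(open("s6.pkl","rb"));im=S["wrist"]["image"]
cv2.imwrite("pics/w6c.png",crop(im,0,120,240,330,3.3))
E
```

```text
(no output)
```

View pics/w6c.png

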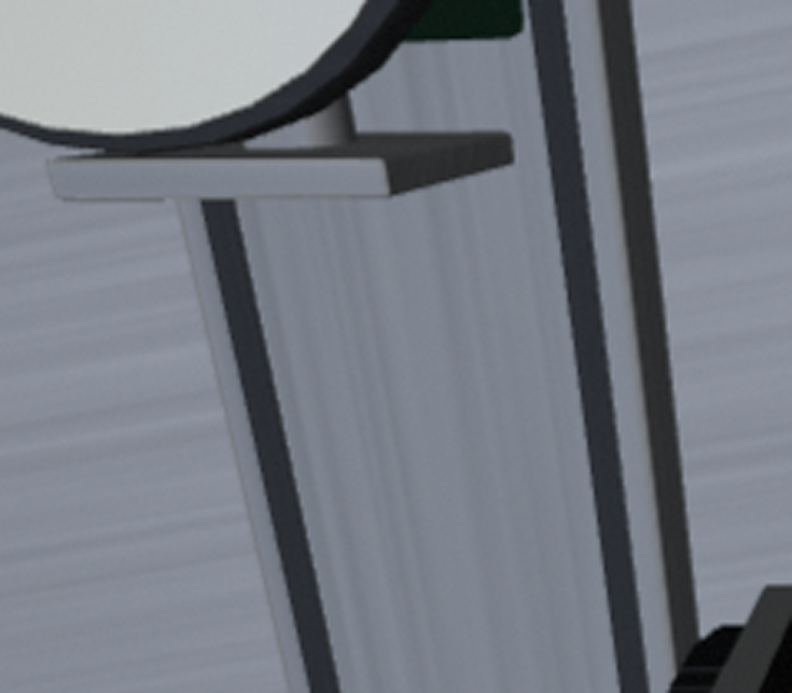

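```bash
python3 - <<'E'
from h import *
import pickle
S=pickle.load(open("s6.pkl","rb"));c=S["wrist"]
P=lambda x,y,z:ray(c,x/3.3-.35,y/3.3+120-.35,z)
n0,n1=P(598,0,20),P(670,640,20);f0,f1=P(180,210,20),P(288,680,20)
a0,a1=P(388,196,66),P(60,198,66)
for a,b in((n0,n1),(f0,f1)):print(a,b,np.arctan2(*(a-b)[1::-1]))
print(a0,a1,np.linalg.norm(a0-a1),np.arctan2(*(a1-a0)[1::-1])-np.pi/2)
th=np.mean([np.arctan2(*(a-b)[1::-1]) for a,b in((n0,n1),(f0,f1))])
v=np.array([-np.sin(th),np.cos(th)]);u=np.array([np.cos(th),np.sin(th)])
print("th",th,"width",v@(f0-n0)[:2],"mid v",v@((f0+n0)/2)[:2], "anvil",(a0+a1)/2,"anv v",v@((a0+a1)/2)[:2],"anv u",u@((a0+a1)/2)[:2])
o=v*(v@((f0+n0)/2)[:2])+u*(u@((a0+a1)/2)[:2]-60);print("origin",o, "target -12",o-12*u)
# held body stubs: end front top, cap
print(ray(c,319,379,120))
print(c["origin"])
q=[0.063,-0.704,0.063,0.704];T=R.from_quat([q[1],q[2],q[3],q[0]]).as_matrix();print(np.degrees(np.arctan2(T[1,1],T[0,1])))
E
```

```text
[685.40947341  74.37128129  20.        ] [560.47232503  96.9817525   20.        ] -0.17903695231930483
[663.71808898 161.84732554  20.        ] [565.86992142 179.10786205  20.        ] -0.1746049287095118
[660.9676713   96.50854971  66.        ] [669.37242001 144.06855112  66.        ] 48.2969309033736 -0.174912951806371
th -0.17682094051440833 width 82.29657033719923 mid v 234.9241550781904 anvil [665.17004566 120.28855042  66.        ] anv v 235.41705571299636 anv u 633.6397516577979
origin [606.018872   130.35739374] target -12 [594.20597761 132.46820546]
[571.59307893  13.29332542 120.        ]
[667.64271981  -4.27725207 241.92588908]
-100.22739934036461
```

step_arm --commands '[[[0.05,0.6,0],0],[[0.05,0.8,0],0],[[0.03,0.8,0],0],[[0,0.55,0],0],[[0,0.3,0],0]]'

```text
time_s: 9.95
eef_pos: [594.0, 134.7, 72.4]
ee_rot: [0.063, -0.704, 0.062, 0.704]
force: [0.6, -0.3, -4.1]
grip_width: 0.69
```

step_arm --commands '[[[0,0,0],0],[[0,0,-0.3],0],[[0,0,-0.4],0],[[0,0,-0.4],0],[[0,0,0],0]]'

```text
time_s: 10.45
eef_pos: [592.7, 131.8, 25.6]
ee_rot: [0.063, -0.702, 0.064, 0.706]
force: [0.9, -0.2, -3.7]
grip_width: 0.697
```

```bash
python3 - <<'E'
from h import *
from rig import ctrl,capture
import pickle
s=ctrl.sense();print(s["eef_pos"],s["force"],s["grip_width"])
c=capture("wrist");b=capture("side");pickle.dump(c,open("w7.pkl","wb"))
cv2.imwrite("pics/w7.png",c["image"]);cv2.imwrite("pics/c7.png",crop(b["image"],250,150,390,250,5))
z=s["eef_pos"][2]+27.1+44;u=np.array([np.cos(-.177),np.sin(-.177)]);v=np.array([-u[1],u[0]])
p=ray(c,319,379,z)[:2]-np.array([606,130.4]);print("body in gauge",u@p,v@p)
p=s["eef_pos"][:2]-np.array([606,130.4]);print("tcp in gauge",u@p,v@p)
E
```

```text
[592.66964212 131.8115204   25.61813591] [ 0.90418695 -0.21535121 -3.6520929 ] 0.6965481937416804
body in gauge -11.793954037486325 -1.0114919667264557
tcp in gauge -13.370625693666101 -0.9577053368482881
```

View pics/w7.png

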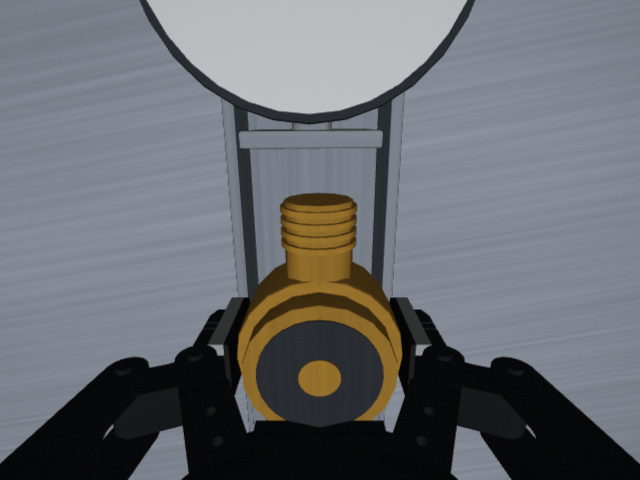

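View pics/c7.png

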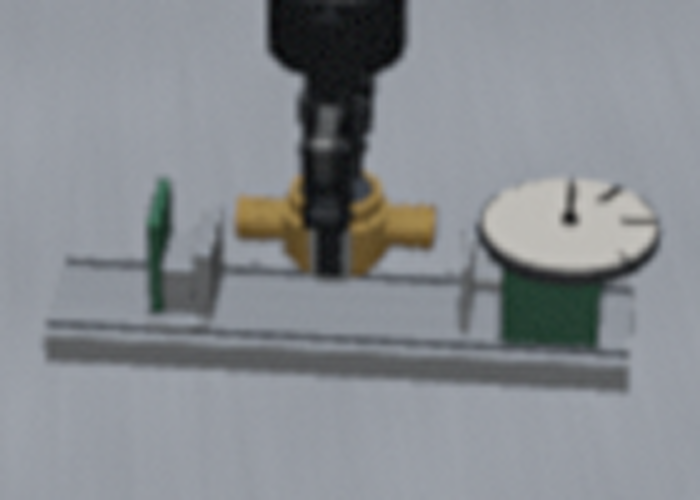

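Well centred between the jaws. Lowering gently.

step_arm --commands '[[[0,0.02,-0.3],0],[[0,0,-0.2],0],[[0,0,-0.15],0],[[0,0,-0.1],0],[[0,0,0],0]]'

```text
time_s: 11.05
eef_pos: [593.9, 134.1, -2.1]
ee_rot: [0.063, -0.704, 0.063, 0.705]
force: [0.4, -0.2, -4.2]
grip_width: 0.692
```

step_arm --commands '[[[0,0,-0.05],0],[[0,0,0],0],[[0,0,0],0]]'

```text
time_s: 11.35
eef_pos: [594.3, 134.1, -3.3]
ee_rot: [-0.063, 0.704, -0.063, -0.704]
force: [-0.2, 0.6, -3.8]
grip_width: 0.692
```

step_arm --commands '[[[0,-0.02,-0.05],0],[[0,0,-0.02],0],[[0,0,0],0],[[0,0,0],0]]'

```text
time_s: 11.75
eef_pos: [594.2, 133.3, -6.3]
ee_rot: [0.063, -0.704, 0.063, 0.704]
force: [-0.1, 0.5, -4.0]
grip_width: 0.692
```

step_arm --commands '[[[0,0,-0.02],0],[[0,0,0],0],[[0,0,0],0]]'

```text
time_s: 12.05
eef_pos: [594.3, 133.3, -7.1]
ee_rot: [-0.063, 0.704, -0.063, -0.704]
force: [-0.7, -0.2, -4.1]
grip_width: 0.692
```

step_arm --commands '[[[0,0,-0.02],0],[[0,0,0],0],[[0,0,0],0]]'

```text
time_s: 12.35
eef_pos: [594.3, 133.3, -7.1]
ee_rot: [-0.063, 0.704, -0.063, -0.704]
force: [-4.0, -0.4, 5.5]
grip_width: 0.691
```

step_arm --commands '[[[0,0,-0.02],0],[[0,0,0],0],[[0,0,0],0]]'

```text
time_s: 12.65
eef_pos: [594.3, 133.3, -7.1]
ee_rot: [-0.063, 0.705, -0.063, -0.704]
force: [-7.0, -1.2, 11.9]
grip_width: 0.688
```

Contact with the bed at the expected height. I'll unload and let go.

step_arm --commands '[[[0,0,0.03],0],[[0,0,0],0]]'

```text
time_s: 12.85
eef_pos: [594.3, 133.3, -7.1]
ee_rot: [-0.063, 0.704, -0.063, -0.704]
force: [-2.7, -0.4, 4.8]
grip_width: 0.691
```

step_arm --commands '[[[0,0,0],0],[[0,0,0],0],[[0,0,0],0],[[0,0,0],0],[[0,0,0],0]]' --gripper -1

```text
time_s: 13.35
eef_pos: [594.2, 133.3, -7.6]
ee_rot: [0.063, -0.704, 0.063, 0.704]
force: [-0.2, -0.1, 0.7]
grip_width: 0.999
```

```bash
python3 - <<'E'
from h import *
from rig import ctrl,capture
s=ctrl.sense();print(s["eef_pos"],s["force"],s["grip_width"])
c=capture("wrist");cv2.imwrite("pics/w8.png",c["image"])
E
```

```text
[594.20724444 133.27073414  -7.5630611 ] [-0.19842892 -0.06062767  0.7393949 ] 0.9988256962058285
```

View pics/w8.png

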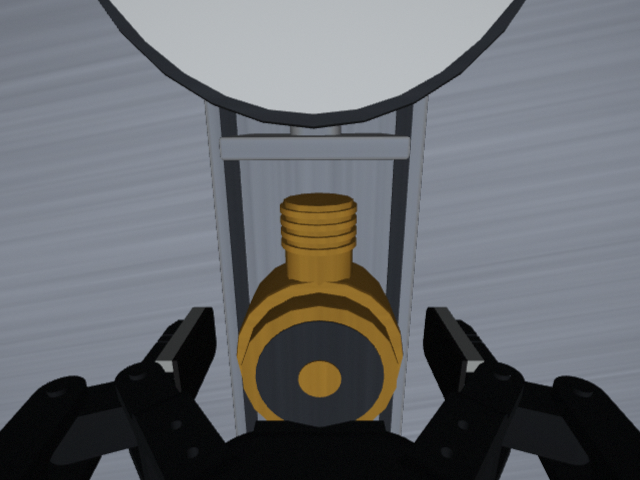

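Released, standing on the bed and in line. I'll rise and go behind the push plate with the gripper shut.

step_arm --commands '[[[0,0,0.3],0],[[0,0,0.6],0],[[0,0,0.7],0],[[0,0,0.7],0],[[0,0,0.7],0]]'

```text
time_s: 13.9
eef_pos: [594.2, 133.3, 114.7]
ee_rot: [-0.063, 0.705, -0.063, -0.704]
force: [-0.6, 0.7, 0.1]
grip_width: 1.003
```

step_arm --commands '[[[-0.8,0.14,0],0],[[-0.8,0.14,0],0],[[-0.8,0.14,0],0],[[-0.8,0.14,0],0],[[-0.8,0.14,0],0]]' --gripper 1

```text
time_s: 14.4
eef_pos: [433.0, 161.4, 113.3]
ee_rot: [-0.063, 0.705, -0.063, -0.704]
force: [0.2, 0.2, 1.0]
grip_width: 0.138
```

step_arm --commands '[[[0,0,0],0],[[0,0,-0.7],0],[[0,0,-0.7],0],[[0,0,-0.3],0],[[0,0,0],0]]'

```text
time_s: 14.9
eef_pos: [434.0, 161.1, 43.8]
ee_rot: [0.063, -0.704, 0.063, 0.705]
force: [-0.8, -0.1, 0.1]
grip_width: -0.004
```

step_arm --commands '[[[0,0,0],0],[[0,0,0],0]]'

```text
time_s: 15.1
eef_pos: [435.1, 161.3, 45.6]
ee_rot: [-0.063, 0.705, -0.063, -0.704]
force: [-0.5, -0.1, 0.2]
grip_width: 0.003
```

```bash
cat > look.py <<'E'
import sys
from h import *
from rig import ctrl,capture
s=ctrl.sense();print(s["time_s"],s["eef_pos"],s["force"],s["grip_width"])
u=np.array([np.cos(-.177),np.sin(-.177)]);v=np.array([-u[1],u[0]])
p=s["eef_pos"][:2]-np.array([606,130.4]);print("tcp in gauge",u@p,v@p)
n=sys.argv[1]
c=capture("scene");b=capture("side");w=capture("wrist")
cv2.imwrite(f"pics/{n}.png",np.vstack([np.hstack([crop(c["image"],320,130,480,250,2.5),crop(b["image"],240,150,400,270,2.5)]),np.hstack([crop(w["image"],0,0,640,480,.625),crop(c["image"],415,170,479,218,6.25)])]))
E
python3 look.py L1
```

```text
15.1 [435.10154377 161.33604356  45.62761379] [-0.52281338 -0.1180162   0.24339988] 0.0034909274770194205
tcp in gauge -173.67553234777446 0.361381059405279
```

View pics/L1.png

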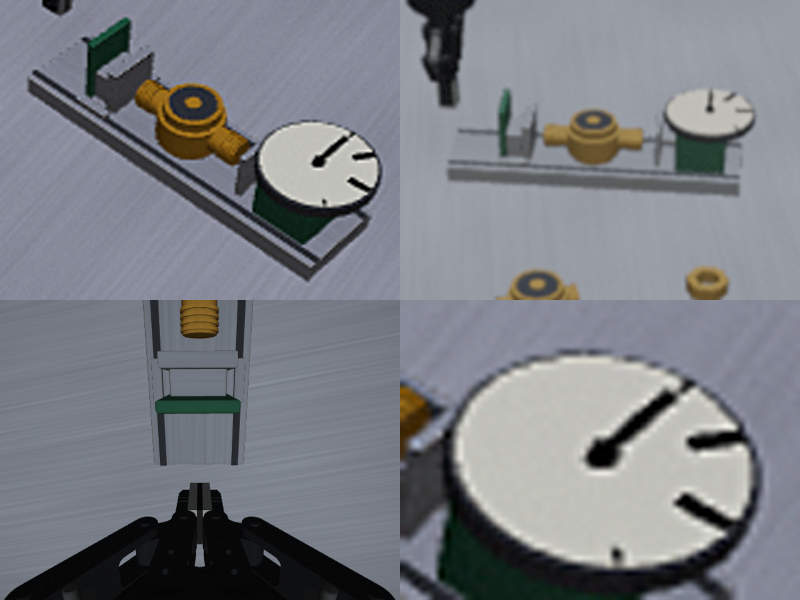

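Needle at 0, body between the jaws, pads aligned behind the plate. I'll lower and approach.

step_arm --commands '[[[0,0,-0.3],0],[[0,0,-0.25],0],[[0,0,0],0],[[0.2,-0.036,0],0],[[0.2,-0.036,0],0]]'

```text
time_s: 15.75
eef_pos: [451.2, 158.4, 23.0]
ee_rot: [-0.063, 0.705, -0.063, -0.704]
force: [0.8, 0.7, 0.7]
grip_width: 0.0
```

step_arm --commands '[[[0.2,-0.036,0],0],[[0.2,-0.036,0],0],[[0.2,-0.036,0],0],[[0,0,0],0],[[0,0,0],0]]'

```text
time_s: 16.25
eef_pos: [474.1, 154.1, 22.4]
ee_rot: [0.063, -0.704, 0.063, 0.704]
force: [-0.7, 0.7, -0.5]
grip_width: -0.003
```

```bash
python3 look.py L2
```

```text
16.25 [474.07294062 154.07463421  22.35995361] [-0.67066414  0.7307101  -0.45827715] -0.002689819029328726
tcp in gauge -134.0344419065531 0.0753974487928311
```

View pics/L2.png

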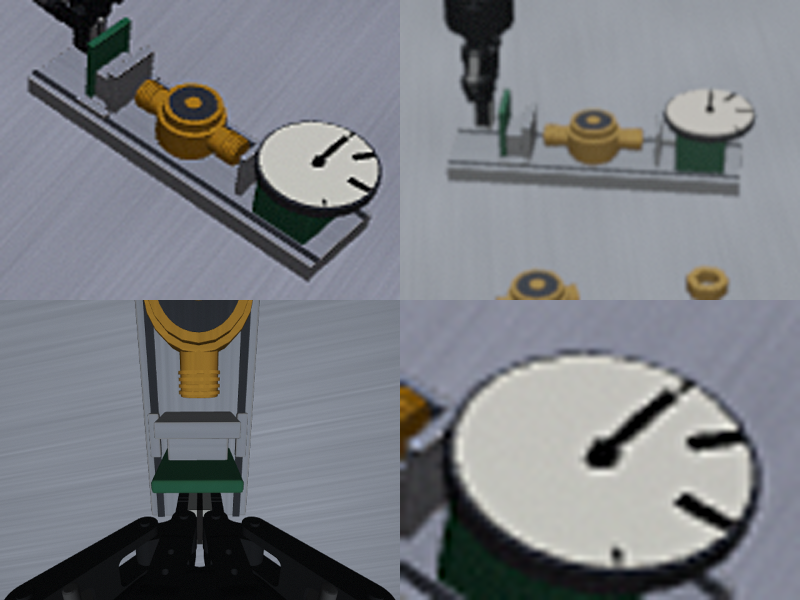

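```bash
python3 - <<'E'
from h import *
from rig import capture,ctrl
c=capture("scene");b=capture("side");w=capture("wrist")
u=np.array([np.cos(-.177),np.sin(-.177)]);v=np.array([-u[1],u[0]]);o=np.array([606,130.4])
G=lambda x,y,z:np.r_[o+x*u+y*v,z]
cv2.imwrite("pics/d1.png",crop(b["image"],250,130,350,220,8))
cv2.imwrite("pics/d2.png",crop(w["image"],200,300,440,480,3.3))
k=8
for n,p in(("tcp",G(-134,0,50)),("plate back top near",G(-141,-25,84)),("far",G(-141,25,84)),("plate bot near",G(-141,-25,22)),("face top near",G(-105,-25,66))):
    q=proj(b,p);print(n,((q-[250,130]+.4)*8).round(),((proj(w,p)-[200,300]+.3)*3.3).round())
E
```

```text
tcp [195. 556.] [394.  51.]
plate back top near [159. 508.] [624. 264.]
far [183. 435.] [164. 265.]
plate bot near [167. 661.] [552.   1.]
face top near [265. 559.] [ 613. -106.]
```

View pics/d1.png

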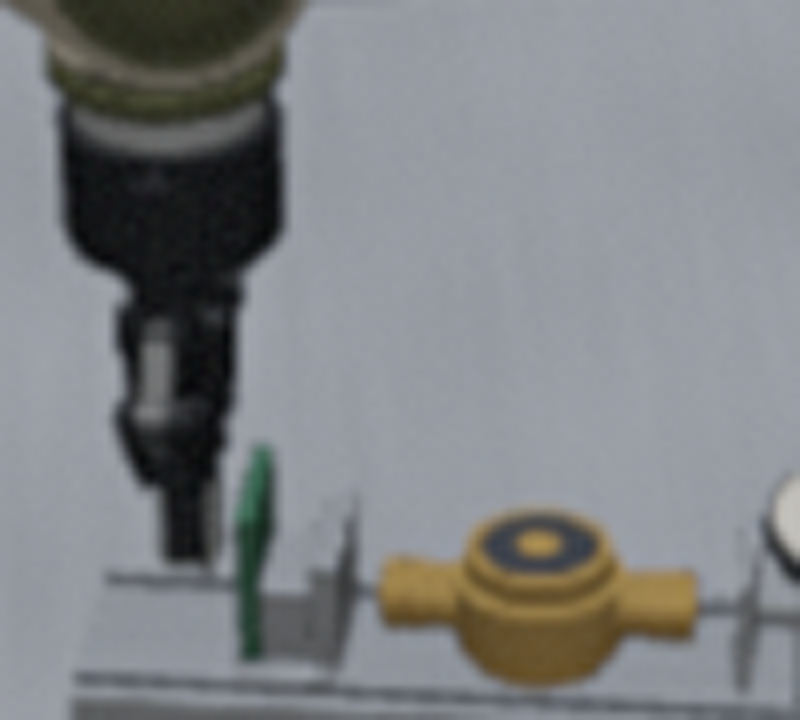

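View pics/d2.png

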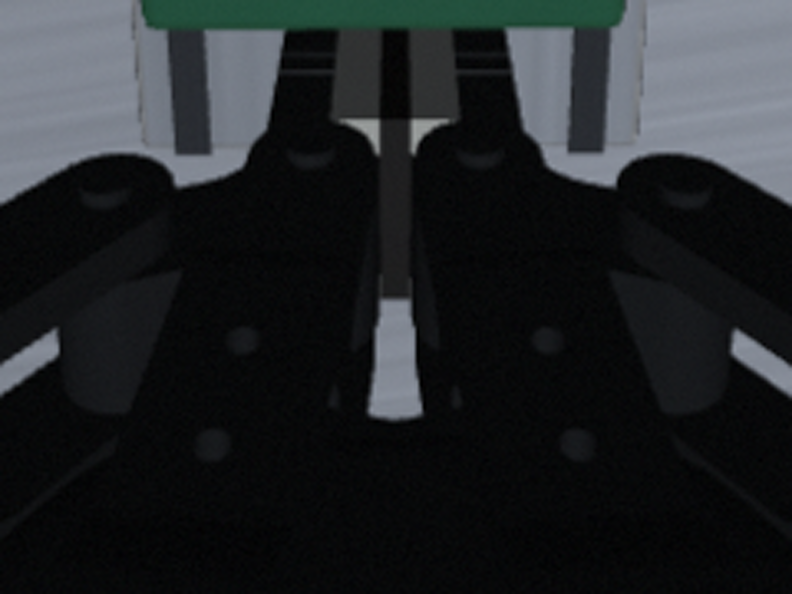

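The jaw starts already about 26 mm closed: its plate back is near gauge x = -115 and its face near -79. There is still about 12 mm free on the jaw side and 17 mm on the anvil side. The final TCP should be near gauge x = -93.5, so I'll push to about -101 slowly.

step_arm --commands '[[[0.16,-0.029,0],0],[[0.16,-0.029,0],0],[[0.16,-0.029,0],0],[[0.16,-0.029,0],0],[[0.16,-0.029,0],0]]'

```text
time_s: 17.05
eef_pos: [504.7, 148.7, 22.4]
ee_rot: [0.063, -0.703, 0.063, 0.706]
force: [-11.9, 2.7, 8.8]
grip_width: -0.0
```

step_arm --commands '[[[0,0,0],0],[[0,0,0],0]]'

```text
time_s: 17.25
eef_pos: [505.8, 148.5, 22.4]
ee_rot: [0.063, -0.704, 0.063, 0.705]
force: [-4.3, 1.6, 2.7]
grip_width: -0.001
```

```bash
python3 look.py L3
```

```text
17.25 [505.80842884 148.50917973  22.35281624] [-4.3065564   1.60808416  2.69423128] -0.0005774227012695912
tcp in gauge -101.81482786612055 0.18479286544024492
```

View pics/L3.png

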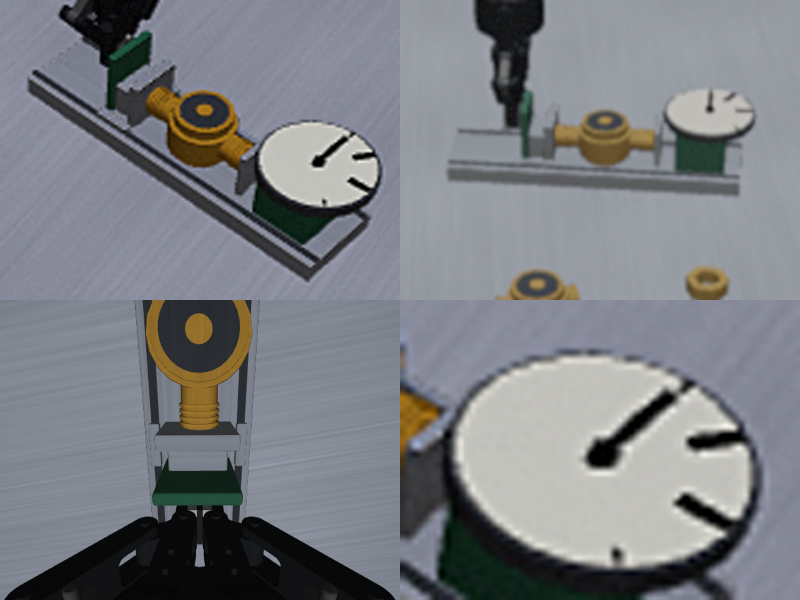

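The jaw is pushing the body straight; the needle is still at 0. Small pushes from here.

step_arm --commands '[[[0.05,-0.009,0],0],[[0.05,-0.009,0],0],[[0,0,0],0],[[0,0,0],0]]'

```text
time_s: 17.8
eef_pos: [508.7, 148.0, 22.3]
ee_rot: [0.063, -0.703, 0.063, 0.706]
force: [-10.3, 2.7, 6.7]
grip_width: 0.002
```

```bash
python3 look.py L4
```

```text
17.8 [508.6771972  147.98967036  22.31997572] [-10.28215447   2.68342017   6.66016846] 0.0019255851118595514
tcp in gauge -98.89940635709662 0.17852494607962402
```

View pics/L4.png

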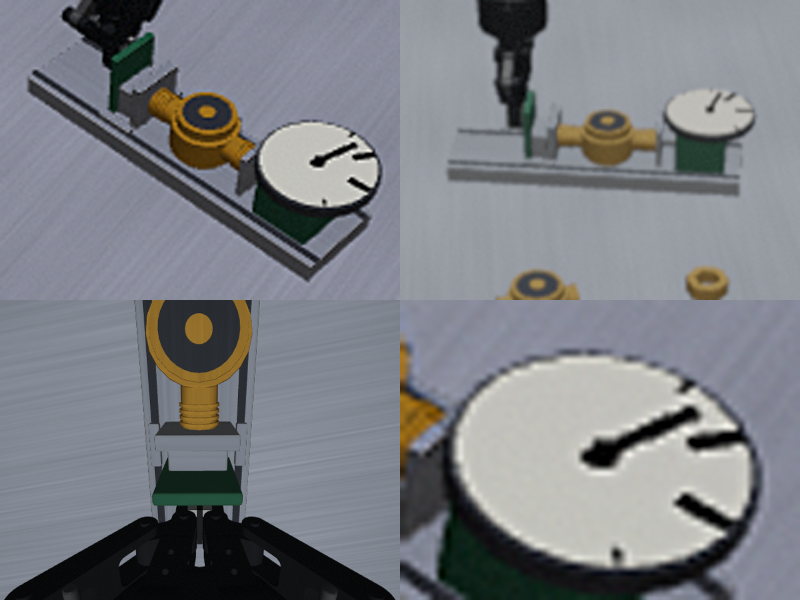

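Needle at about 0.4 rad. About 2 mm more is needed; I'll go 1.2 mm first.

step_arm --commands '[[[0.03,-0.005,0],0],[[0,0,0],0],[[0,0,0],0]]'

```text
time_s: 18.25
eef_pos: [509.4, 147.9, 22.3]
ee_rot: [0.063, -0.702, 0.063, 0.706]
force: [-12.6, 2.9, 8.2]
grip_width: 0.001
```

```bash
cat > ang.py <<'E'
from h import *
from rig import capture,ctrl
# needle angle measured in the gauge frame by mapping the dial image to its plane
c=capture("scene");im=c["image"].astype(int).max(2)
u=np.array([np.cos(-.177),np.sin(-.177)]);v=np.array([-u[1],u[0]]);o=np.array([604.5,129.5])
g=lambda th,r:proj(c,np.r_[o+118*u+r*(np.sin(th)*u+np.cos(th)*v),83])
A=np.arange(-.3,3,.02)
def scan(r0,r1):return np.array([np.mean([cv2.getRectSubPix(im.astype(np.float32),(1,1),tuple(map(float,g(t,r))))[0,0] for r in np.arange(r0,r1,1)]) for t in A])
for r in((12,26),(34,46)):
    s=scan(*r);w=np.clip(np.median(s)-s-20,0,None)
    idx=np.where(w>0)[0]
    for k in np.split(idx,np.where(np.diff(idx)>2)[0]+1):
        if len(k):print(r,round((A[k]*w[k]).sum()/w[k].sum(),3),w[k].max().round())
E
python3 ang.py;python3 look.py L5
```

```text
(12, 26) 0.296 162.0
(34, 46) -0.009 5.0
(34, 46) 0.511 168.0
(34, 46) 1.438 166.0
(34, 46) 2.36 56.0
18.3 [509.42887671 147.84557409  22.31931416] [-12.77503106   3.05433882   8.62494487] 0.0010276458785070744
tcp in gauge -98.13409874847063 0.16903364596960282
```

View pics/L5.png

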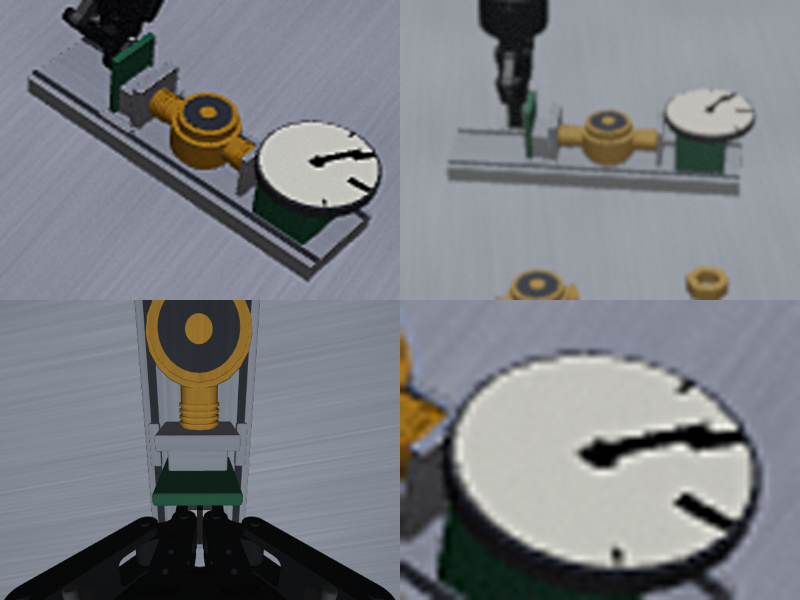

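step_arm --commands '[[[0.03,-0.005,0],0],[[0.02,-0.004,0],0],[[0,0,0],0],[[0,0,0],0]]'

```text
time_s: 18.85
eef_pos: [511.0, 147.6, 22.3]
ee_rot: [0.063, -0.702, 0.063, 0.707]
force: [-15.8, 3.2, 10.3]
grip_width: -0.003
```

```bash
python3 look.py L6
```

```text
18.85 [510.98152404 147.56839416  22.3424186 ] [-15.84106597   3.2331935   10.26537042] -0.002895343798016366
tcp in gauge -96.5569043546895 0.16957013272102053
```

View pics/L6.png

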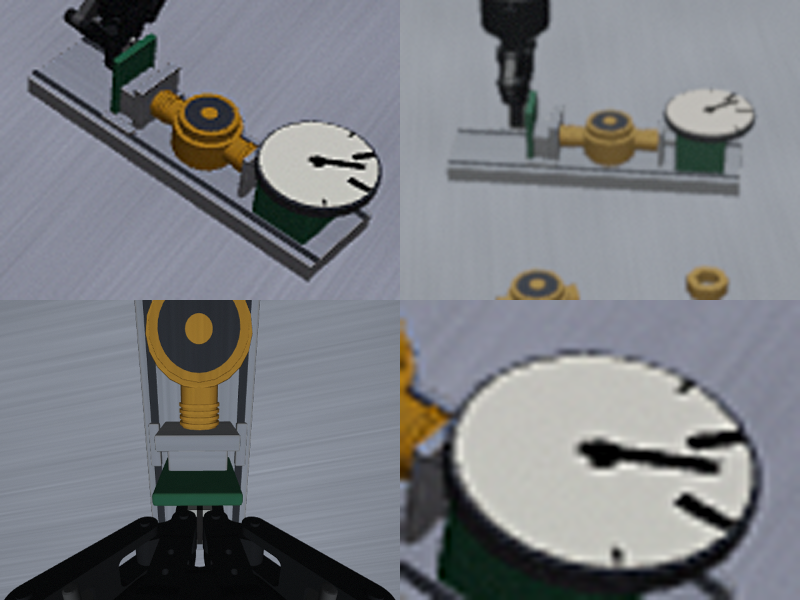

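The needle is midway between the heavy marks, about 1.0 rad. I'll back off along −x and check that it holds.

step_arm --commands '[[[0,0,0],0],[[-0.1,0.018,0],0],[[-0.3,0.053,0],0],[[-0.5,0.09,0],0],[[-0.4,0.07,0],0]]'

```text
time_s: 19.5
eef_pos: [461.1, 156.2, 22.5]
ee_rot: [-0.063, 0.705, -0.063, -0.704]
force: [0.6, -0.3, -0.1]
grip_width: 0.001
```

step_arm --commands '[[[0,0,0.5],0],[[-0.5,0,0.8],0],[[-0.5,0,0.8],0],[[-0.5,0,0],0],[[0,0,0],0]]'

```text
time_s: 20.0
eef_pos: [400.7, 156.3, 107.2]
ee_rot: [-0.063, 0.705, -0.063, -0.704]
force: [0.5, 0.0, 0.3]
grip_width: 0.001
```

step_arm --commands '[[[0,0,0],0],[[0,0,0],0],[[0,0,0],0]]'

```text
time_s: 20.3
eef_pos: [401.9, 156.1, 106.0]
ee_rot: [0.063, -0.704, 0.063, 0.705]
force: [0.5, -0.5, 0.3]
grip_width: 0.0
```

```bash
python3 look.py L7; python3 - <<'E'
from h import *
from rig import capture
b=capture("side");c=capture("scene");w=capture("wrist")
cv2.imwrite("pics/f1.png",np.hstack([crop(b["image"],260,170,340,250,5),crop(c["image"],350,150,430,230,5)]))
cv2.imwrite("pics/f2.png",w["image"])
E
```

```text
20.3 [401.94216052 156.1177806  106.02018013] [ 0.47617632 -0.50862731  0.29869354] 2.143222015157981e-05
tcp in gauge -205.39802776853205 -10.613966324969553
```

View pics/L7.png

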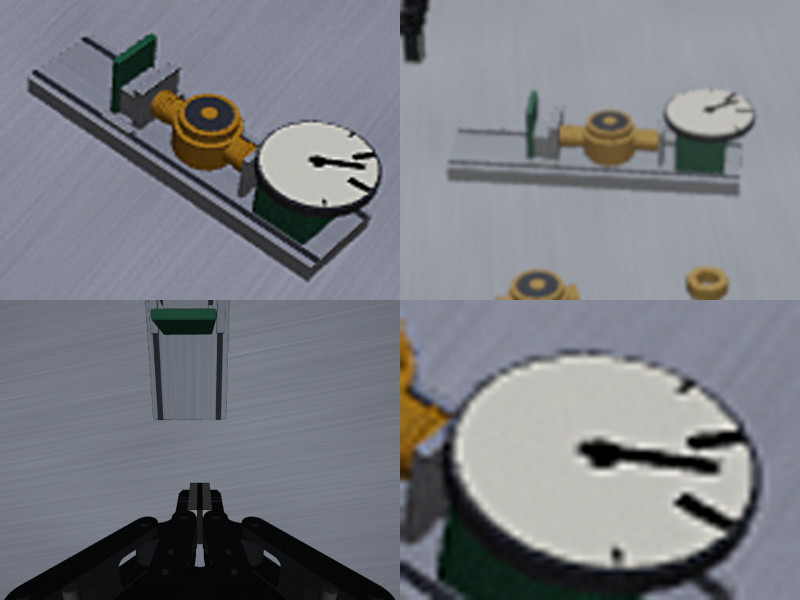

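View pics/f1.png

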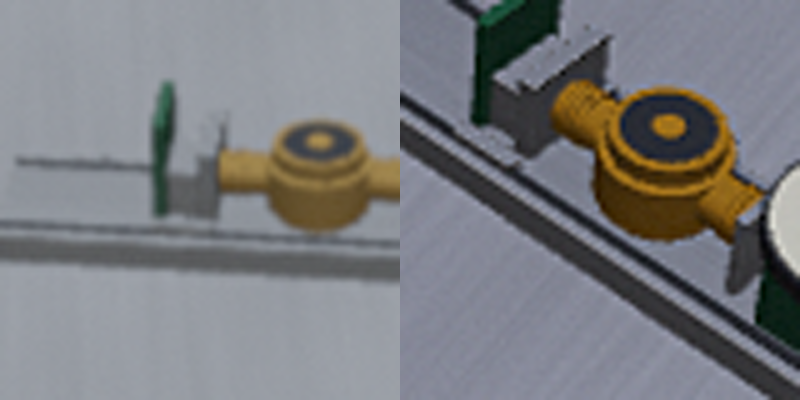

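View pics/f2.png

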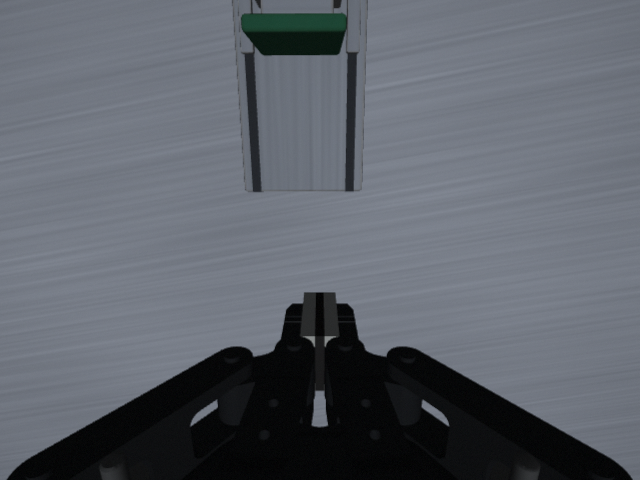

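The needle holds between the marks, the body is upright and in line, and the arm is clear. Handing in.

```bash
python3 -c "
from rig import ticket;print(ticket.finish_job())"
```

```text
the job is handed in; nothing more can be done
None
```

The longer brass body is on the gauge bed with the sliding jaw shut on it. I handed the job in at about 20 s of the 54 s allowed.

**What I did:**
- I gripped the body across the bowl, set it down between the jaws until it touched the bed, and let go.
- I then pushed the jaw shut with closed fingers, in small steps while reading the dial, and backed the arm away.

**Last checks, from the pictures:**
- **Needle:** it stands between the two heavy marks, about 1.0 rad by eye, and did not move when the arm withdrew. At its highest it was nowhere near the second mark.
- **Body:** it is upright and in line with the gauge. Both stubs appear to be against the jaw faces.
- **Position:** before the jaw closed, the body was about 1 mm off the centre line. I did not measure it again afterwards.
- **Bystanders:** the shorter body and the nut showed no movement in any view. I did not measure their positions.
- **Arm:** it is clear of everything.

**What went wrong or disagreed:**
- **First grasp missed:** the fingers closed just above the cap without disturbing the body. The wrist pictures put the shut fingertips about 28 mm behind the reported TCP, and the open ones about 42 mm behind. The description says 11 mm ahead. I redid the grasp using the measured values.
- **Sliding jaw start:** it was already about 26 mm closed at the start, not fully open.
- **Needle script:** my angle script read about 0.3 rad when the picture showed about 0.55. It was off-centre on the dial, so I used the picture instead.

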